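Shut the red steam cock with the T-key

ROBOT

A 6-joint arm with a two-finger parallel gripper is mounted at the origin on the work surface. World frame = base frame: x ahead of the robot, y to its left, z up, the work surface at z = 0. Lengths are in mm, angles in degrees, forces in N, time in s.
With the tool pointing down it reaches from about 300 to 850 mm from the base axis. Payload 4.2 kg.
Tool frame: the origin (TCP) lies between the finger pads; the fingertips stand 22 mm ahead of it and the grasp point (between the pads) lies 3 mm ahead of it (env.finger_overhang is the distance from the TCP to the fingertips, in mm); z points along the fingers, y is the line along which they close (so a half turn about z gives the same grasp; the last joint's range is limited). The gripper opens to 91 mm and grips with 3 to 60 N. Pads are 32 mm wide; open, the fingers measure 118 mm over their backs; the gripper's body (76 mm by 178 mm) begins 60 mm behind the grasp point.
Start: joints at [-74.828, 18.312, 89.639, -0, 72.044, -1.146], TCP at [161.557, -551.851, 235.976] pointing down, gripper open.
Joint ranges: [-177.97, 177.97], [-48.28, 115.42], [12.27, 149.76], [-77.06, 257.06], [2.81, 150.46], [-146.56, 146.56]. Speed limits (degrees/s): [147.25, 147.25, 180, 180, 180, 180].

INTERFACE

Orientations are given as [roll, pitch, yaw] about the fixed x, y, z axes, in that order (R = Rz(yaw) Ry(pitch) Rx(roll)).
In Python, from workcell import state, cams, ticket, look_for, outline_of, env gives the robot as it stands.
- The arm moves only by the tool servo_tool, never from a script. Its argument "steps" is a list of rows, each a list of 3 entries, a list of its own where there are three numbers: the closure in counts, from 0 (fully open) to 255 (shut), then the shift along the tool's x, y, z in mm, then the turn, a rotation vector about the tool's x, y, z in rad. A call has exactly 10 rows; each row shifts and turns the commanded pose from where the row before left it, along the tool's axes as they then stand; what a row does not reach is not made up. A row lasts 1/10 s, in which the tool goes at most 50 mm and 8.59 degrees, less where a joint would pass 70% of its speed; a pose out of reach is approached as far as the arm can. A call with a gripper value outside its range is refused whole. The fingers move at their own pace and stop on an object; "squeeze" is the grip in N (left out, the last holds). Time passes only in rows, so rows that do not move let the fingers close, or fill a call up. It gives the time, the measured TCP pose, the force, the opening and the grip force at its end, in the units of the state.
- state(): the state, without advancing time (a new reading comes with each control period).
- cams.grab_frame(name): name is "scene" or "top" or "wrist"; returns a dict with "color" (420x560x3 uint8, red, green, blue), "z_map" (420x560 float32, mm along the optical axis (not along the pixel's ray), 0 where there is no reading), "fovy" (degrees; the focal length in pixels is half the picture's height over the tangent of half this angle, whatever the lens; pixels are square), "cx", "cy" (the principal point, pixels), "eye" and "rotation" of the camera in the world; the wrist camera has in their place "tool_from_camera" (4x4, takes a point from camera to tool coordinates, whose origin is the TCP and whose axes are the flange's). Camera axes: x right, y up, looking along -z (the intrinsics and any distortion apply to the point x, -y, -z); pixel columns grow to the right and rows downward; lengths in mm; the calibration is good to about 2 mm. A picture is of the moment at which its call begins: read the wrist's pose just before it.
- ticket.job_done(): hands the job in; it is judged then, once.
Trained networks look in a picture, given as the dict that the camera call returned (one of the last four; its "shot" number tells which), for a name from the list of things; names that differ only in an ending like _2 or _b are one class to them, and where a whole thing is asked for, a point or a joint stands for the part that bears it (a point fixed in the world has none). Each returns a list of dicts, best first, with "confidence" (0 to 1); they miss things now and then, are a little off and sometimes report something else, mostly with a low value. They report only what shows in the picture. A call takes as long as a camera call. They do not tell look-alikes from the thing itself.
- look_for(picture, thing): "at" ([column, row] in pixels, amid what is visible of it).
- outline_of(picture, thing): "pixels" (420x560 bool, what is visible of it) and "at" ([column, row] in pixels, amid what is visible of it).
The state is a dict: "time_s": time; "qpos": joint angles; "qvel": joint speeds; "effort": joint torques, N m; "ee_pos": TCP position; "ee_rot": TCP orientation; "force": force on the tool from outside, world axes, zero at the start; "torque": the same for the moment, N m; "gripper_width": finger opening in mm; "gripper_force": force on a finger pad.
Only numpy, scipy, OpenCV 4.12 (cv2) and the standard library are available. Lean on these libraries where they do the work, as an engineer would, in place of code of your own. Each camera call takes 0.05 s, during which the arm holds its last target. There are 200 camera calls.

TASK

The red kettle is empty, so shut off its steam: swing the cover of the red tube clear, lower the T-key down the tube onto the square stem and turn it clockwise until the cock is fully shut, against its stop. Then hang the key back in its stand, upright with its crossbar in both notches, and swing the cover back over the tube. Leave the yellow and blue valves alone and do not knock over or push about the things on the bench.

Things in the scene. Friction and masses are not known exactly. Their poses are not given: they have to be found in the camera images.
- header: Lagged steam header, fixed: clad pipe 60 mm thick, 430 mm long along its y, 70 mm high; origin on the bench under its middle. Three lagging boxes (76 x 76 x 75 mm) at y = -115, 0, +115 mm, each with a coloured tube on top; which colour is where varies. A round pressure gauge (54 mm across, 120 mm high) at y = +180 mm. Branch pipes leave at +x, low, to x = 85 mm.
- red_mouth (a point): Centre of the top rim of the red access tube, 130 mm above the bench. The tube is 56 mm outside, 38 mm inside, and its bore goes straight down to a floor 12 mm above the bench. x, y axes along the header's.
- red_pivot (a point): Vertical hinge pin of the red tube's swing cover, on an ear 36 mm from the tube's axis on its +x side, at the height of the rim (the cover moves level, just above the rim).
- red_knob (a point): Centre of the top of the round black knob on the red cover: 13 mm across, 26 mm tall above the cover plate, its top 32.5 mm above the tube's rim. It is 50 mm from the hinge pin: 14 mm to the -x side of the tube's axis when the cover is shut, beyond the disc's centre.
- red_cover (a joint): Swing cover of the red tube, rad: red disc 54 mm across, 5 mm thick, its centre 36 mm from the pin. 0 = shut over the bore; grows clockwise seen from above (the disc goes first towards the header's +y) to a stop at 1.9. Bore fully clear above 1.35, fully covered below 0.2. It stays where it is left; about 1 N at the knob moves it.
- red_stem (a point): Centre of the top of the red cock's square brass stem, 38 mm above the bench, 92 mm down the tube, on its axis. The stem is 12 x 12 mm with the top 6 mm tapering to 7 mm square, and stands 26 mm above the shaft floor. x and y axes are square to its flats and turn with it.
- red_cock (a joint): Angle of the red cock's stem, rad. 0 = fully open (stem's flats square to the header), grows clockwise seen from above to a hard stop at 1.571 = fully shut (within 0.09 of the stop counts as shut). It stays where it is left; turning it takes about 0.1 N m.
- yellow_mouth (a point): Centre of the top rim of the yellow tube; same build as the red one, its cover shut (knob as on the red one). Not to be worked.
- yellow_cock (a joint): Angle of the yellow cock, as for the red one. Starts part open and must not be turned.
- yellow_cover (a joint): Angle of the yellow tube's cover, as for the red one. Stays shut.
- blue_mouth (a point): Centre of the top rim of the blue tube; same build as the red one, its cover shut (knob as on the red one). Not to be worked.
- blue_cock (a joint): Angle of the blue cock, as for the red one. Starts part open and must not be turned.
- blue_cover (a joint): Angle of the blue tube's cover, as for the red one. Stays shut.
- key: Steel T-key, 0.4 kg, hanging upright in its stand. Origin at the centre of its bottom end, z up the rod, x along the crossbar. Socket block 22.5 mm square, 32 mm high, with a square hole 14.5 mm wide, 26 mm deep, open downwards, flats square to x and y; rod 12 mm across; crossbar 130 mm long, 16 x 16 mm, flat-sided, green end sleeves, centre 180 mm above the origin.
- key_grip (a point): Centre of the T-key's crossbar, axes as the key's.
- key_tip (a point): Centre of the T-key's bottom end, axes as the key's. The socket slips over the stem in any of four quarter-turn positions, with about 0.24 rad of play either way; fully down, this end rests on the shaft floor 12 mm above the bench, and the crossbar's centre is at 192 mm.
- stand: Wooden key stand, fixed; origin on the bench under its middle. Two uprights, 60 mm along x, 10 mm thick, at y = -38 and +38 mm (66 mm clear between), each with an open-topped notch at x = 0: floor 24 mm wide, 184 mm above the bench, flaring above, lips up to 206 mm. The rod hangs between them, open to front and back but for a tie 15 to 45 mm high at x = 30 mm.
- stand_seat (a point): Where the middle of the crossbar hangs: midway between the two notches, 192 mm above the bench; the bar lies along y. The key's bottom end is then 12 mm above the bench.
- bottle: Clear drinking-water bottle with a white cap and blue label, 64 mm in diameter, 215 mm tall, 0.4 kg, loose. Origin at the centre of its underside. Bystander.
- mould: Empty bamboo mould, 84 mm in diameter, 105 mm tall, loose, open at the top. Origin at the centre of its underside. Bystander.
- jug: Steel mug for dipping syrup, 88 mm in diameter at the rim and 120 mm tall, its handle on its own +y side, loose. Origin at the centre of its underside. Bystander.
- mould_board: Plywood board, 110 x 200 mm, with two filled bamboo moulds on it, together 114 mm high, fixed. Origin at the centre of its underside.
Mind the look-alikes: they are no part of the job. There is more than one size of the key; the one meant has the size given above. Leave any orange look-alike of the part that bears red_mouth alone.

How it is judged (in metres and radians):
On the way, in this order (a step that is already met when the one before it is completed fails the run):
1. the red tube's cover is swung clear of the bore (value of joint red_cover above 1.35 rad), for 0.1 s.
2. the key is down the red tube with its socket over the square stem (horizontal distance between key_tip and red_stem below 0.005 m and z of key_tip in the frame of red_stem below -0.014 m), for 0.1 s.
3. the red cock is turned fully shut with the key on its stem (value of joint red_cock above 1.48 rad and horizontal distance between key_tip and red_stem below 0.005 m and z of key_tip in the frame of red_stem below -0.012 m), for 0.1 s.
At the end, for the whole second after the job is handed in: Red cock within 0.09 rad of its shut stop, red cover below 0.2 rad, key still and upright in its stand (crossbar within 25 mm level, 6 mm in height, 0.25 rad of yaw and 0.12 rad of tilt of its place), bottle, mould and jug upright and within 30 mm of their starts (value of joint red_cock above 1.48 rad and value of joint red_cover below 0.2 rad and horizontal distance between key_grip and stand_seat below 0.025 m and z of key_grip in the frame of stand_seat between -0.006 and 0.006 m and angle between key's own z axis and vertical below 0.12 rad and angle between the x axis of key_grip and the y axis of stand_seat, either way round below 0.25 rad and linear speed of key below 0.03 m/s and distance of each of bottle, mould, jug from where it was at the start of the episode below 0.03 m and angle between each of bottle, mould, jug's own z axis and vertical below 0.2 rad); the robot touches nothing.
It fails at once if the yellow or blue cock is turned or its cover swung open (value of joint any of yellow_cock, blue_cock above 0.85 rad or value of joint any of yellow_cock, blue_cock below 0.1 rad or value of joint any of yellow_cover, blue_cover above 0.35 rad).
It fails at once if the bottle, the mould or the jug is tipped or pushed over 30 mm (distance of any of bottle, mould, jug from where it was at the start of the episode above 0.03 m or angle between any of bottle, mould, jug's own z axis and vertical above 0.35 rad).
It also fails if it takes over 72 s, if anything falls off the work surface, if the arm or the gripper's body presses on something with over 40 N, if the wrist force passes 120 N, or if a joint passes its speed limit or range.

## Working session

There is one attempt and no reset: what is moved stays moved. The work goes in short steps, Python scripts to look and compute and a tool call to move; the robot and the scene stay as the last step left them, time stands still between calls to the robot, and variables do not carry over. Pictures are saved under pics/ and viewed, at most 10 in all, crops included, and the job is handed in when it is done.

Besides the shell and the picture viewer there is one more tool, called after ">>>" in YAML: its name, and indented under it one key for each argument. servo_tool: Moves the arm, as the interface text tells. Its arguments: {"type":"object","properties":{"steps":{"type":"array","items":{"type":"array"}},"squeeze":{"type":"number"}},"required":["steps"]}

```bash
mkdir -p pics; ls
cat > h.py <<'E'
import numpy as np, cv2
from scipy.spatial.transform import Rotation as Ro
from workcell import state, cams, ticket, look_for, outline_of, env
def pose():
    s=state(); T=np.eye(4); T[:3,:3]=Ro.from_euler('xyz',s['ee_rot'],degrees=True).as_matrix(); T[:3,3]=s['ee_pos']; return T
def grab(n):
    T=pose() if n=='wrist' else None
    p=cams.grab_frame(n)
    if n=='wrist': C=T@np.array(p['tool_from_camera'])
    else:
        C=np.eye(4); R=np.array(p['rotation']); C[:3,:3]=R; C[:3,3]=p['eye']
    p['C']=C; p['f']=210/np.tan(np.radians(p['fovy']/2)); return p
def ray(p,uv):
    d=np.array([(uv[0]-p['cx'])/p['f'],-(uv[1]-p['cy'])/p['f'],-1.]); return p['C'][:3,3],p['C'][:3,:3]@d
def at_z(p,uv,z):
    o,d=ray(p,uv); return o+d*(z-o[2])/d[2]
def cloud(p):
    v,u=np.mgrid[0:420,0:560]; Z=p['z_map']
    P=np.stack([(u-p['cx'])/p['f']*Z,-(v-p['cy'])/p['f']*Z,-Z],-1)
    return P@p['C'][:3,:3].T+p['C'][:3,3]
def save(p,n): cv2.imwrite('pics/'+n+'.png',p['color'][:,:,::-1])
def proj(p,X):
    q=p['C'][:3,:3].T@(np.array(X)-p['C'][:3,3]); return [p['cx']+p['f']*q[0]/-q[2],p['cy']-p['f']*q[1]/-q[2]]
E
python3 - <<'E'
from h import *
s=state(); print({k:s[k] for k in ('time_s','ee_pos','ee_rot','gripper_width')})
T,S=grab('top'),grab('scene')
for k in T:
    if k not in('color','z_map'): print(k,T[k] if k!='C' else '')
for n,p in(('top',T),('scene',S)):
    c=cloud(p)
    for th in 'header key stand red_mouth red_cover red_knob yellow_mouth blue_mouth key_grip red_pivot bottle mould jug'.split():
        for r in look_for(p,th)[:3]:
            u,v=r['at']; print(n,th,round(r['confidence'],2),[int(u),int(v)],c[int(v),int(u)].round(0))
img=np.hstack([cv2.resize(T['color'],(560,420)),]); save(T,'top0'); save(S,'scene0')
E
```

```text
pics
{'time_s': 0.0, 'ee_pos': array([ 161.44145864, -551.39776274,  235.11715509]), 'ee_rot': array([-1.79899720e+02, -3.30353931e-03,  1.63171523e+01]), 'gripper_width': 91.23405752115964}
fovy 45.70899712765301
cx 284.2963489843142
cy 207.70967508326987
eye [ 267.44213183   53.45616816 1750.61242239]
rotation [  7.66444007  -0.28030894 -89.0769376 ]
shot 1
C 
f 498.24310307108783
top header 0.67 [280, 186] [152014. 151800. 153498.]
top key 0.91 [231, 265] [130314. 130100. 131798.]
top key 0.77 [191, 211] [137008. 136794. 138491.]
top key 0.62 [146, 265] [135362. 135148. 136845.]
top stand 0.91 [204, 218] [154492. 154278. 155976.]
top red_mouth 0.89 [255, 186] [143694. 143480. 145177.]
top red_mouth 0.61 [293, 229] [142314. 142100. 143797.]
top red_cover 0.59 [253, 178] [145608. 145394. 147092.]
top red_cover 0.47 [292, 224] [145025. 144811. 146508.]
top red_knob 0.69 [294, 224] [144235. 144021. 145718.]
top red_knob 0.53 [257, 177] [145918. 145704. 147401.]
top yellow_mouth 0.63 [321, 183] [147243. 147029. 148726.]
top blue_mouth 0.61 [290, 180] [143562. 143348. 145045.]
top blue_
[... 1435 characters left out ...]
9 [226, 233] [-152920. -153955. -153259.]
scene yellow_mouth 0.46 [296, 251] [-139470. -140506. -139810.]
scene yellow_mouth 0.24 [264, 240] [-144992. -146028. -145332.]
scene blue_mouth 0.7 [262, 241] [-145499. -146535. -145839.]
scene key_grip 0.92 [345, 167] [-177428. -178463. -177768.]
scene red_pivot 0.77 [275, 207] [-156468. -157503. -156807.]
scene red_pivot 0.59 [300, 251] [-138295. -139330. -138635.]
scene red_pivot 0.48 [369, 251] [-136712. -137747. -137052.]
scene bottle 0.3 [170, 193] [-186250. -187285. -186590.]
scene bottle 0.28 [259, 242] [-145852. -146887. -146191.]
scene mould 0.85 [139, 226] [-167059. -168094. -167398.]
scene jug 0.57 [370, 295] [-115402. -116438. -115742.]
```

```bash
sed -i "s/R=np.array(p\['rotation'\])/R=Ro.from_euler('xyz',p['rotation'],degrees=True).as_matrix()/" h.py
python3 - <<'E'
from h import *
T,S=grab('top'),grab('scene')
for n,p in(('top',T),('scene',S)):
    c=cloud(p); print(n,p['C'].round(2).tolist())
    for th in 'key stand red_mouth red_knob yellow_mouth blue_mouth key_grip bottle mould jug mould_board'.split():
        for r in look_for(p,th)[:3]:
            u,v=r['at']; print(n,th,round(r['confidence'],2),[int(u),int(v)],c[int(v),int(u)].round(0))
a=T['color'][100:320,90:450]; cv2.imwrite('pics/t.png',cv2.resize(a,None,fx=2.2,fy=2.2,interpolation=cv2.INTER_CUBIC)[:,:,::-1])
a=S['color'][110:350,100:500]; cv2.imwrite('pics/s.png',cv2.resize(a,None,fx=2,fy=2,interpolation=cv2.INTER_CUBIC)[:,:,::-1])
E
```

```text
top [[0.02, 0.99, -0.13, 267.44], [-1.0, 0.02, 0.0, 53.46], [0.0, 0.13, 0.99, 1750.61], [0.0, 0.0, 0.0, 1.0]]
top key 0.68 [232, 262] [303. 202. 266.]
top key 0.63 [146, 263] [297. 477. 189.]
top key 0.6 [192, 210] [464. 339. 199.]
top stand 0.57 [200, 217] [460. 338.  48.]
top stand 0.28 [398, 163] [ 669. -354.   13.]
top red_mouth 0.89 [256, 184] [556. 142. 170.]
top red_mouth 0.76 [295, 228] [417.  14. 160.]
top red_knob 0.55 [292, 222] [438.  23. 140.]
top red_knob 0.54 [254, 178] [581. 150. 139.]
top yellow_mouth 0.71 [321, 182] [573. -71. 133.]
top blue_mouth 0.65 [287, 182] [570.  42. 137.]
top key_grip 0.86 [228, 260] [308. 213. 276.]
top key_grip 0.8 [191, 209] [467. 341. 202.]
top key_grip 0.63 [142, 262] [298. 469. 263.]
top bottle 0.86 [329, 248] [352. -91. 212.]
top mould 0.77 [399, 162] [ 673. -358.   12.]
top jug 0.68 [190, 161] [665. 388.   7.]
scene [[-0.35, -0.64, 0.68, 1418.31], [0.94, -0.25, 0.24, 383.0], [0.01, 0.72, 0.69, 1078.65], [0.0, 0.0, 0.0, 1.0]]
scene key 0.94 [433, 181] [354. 464. 253.]
scene key 0.82 [346, 167] [ 62. 168.  -2.]
scene key 0.69 [378, 216
[... 287 characters left out ...]
255] [618.  68.  54.]
scene red_knob 0.47 [275, 191] [432.  17. 136.]
scene yellow_mouth 0.88 [227, 231] [616. -65. 105.]
scene yellow_mouth 0.28 [369, 294] [694. 375. 115.]
scene yellow_mouth 0.26 [376, 215] [478. 337. 188.]
scene blue_mouth 0.7 [259, 239] [628.  42. 125.]
scene key_grip 0.97 [378, 216] [476. 343. 184.]
scene key_grip 0.61 [433, 183] [ 39. 491.  -0.]
scene key_grip 0.56 [342, 165] [396. 208. 268.]
scene bottle 0.72 [300, 251] [599. 157.  89.]
scene bottle 0.59 [249, 184] [391. -91.  98.]
scene mould 0.94 [140, 222] [ 629. -368.   43.]
scene mould 0.63 [264, 242] [606.  48.  91.]
scene jug 0.89 [370, 294] [693. 377. 114.]
scene mould_board 0.74 [170, 193] [ 471. -352.   40.]
```

View pics/t.png

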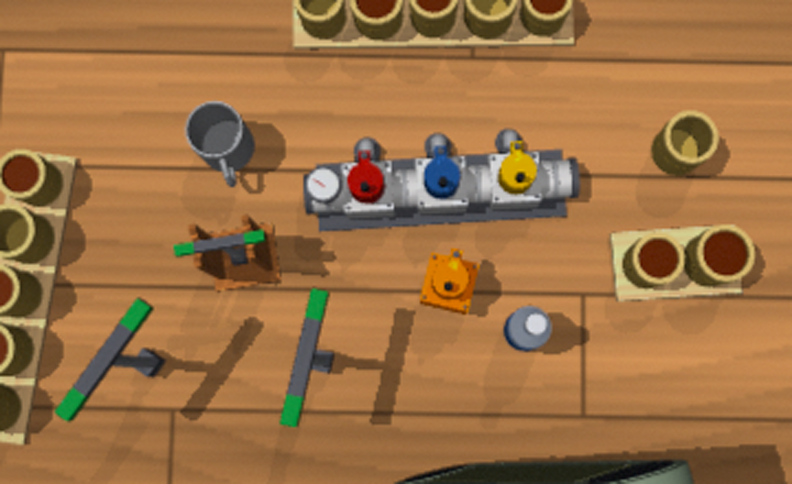

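View pics/s.png

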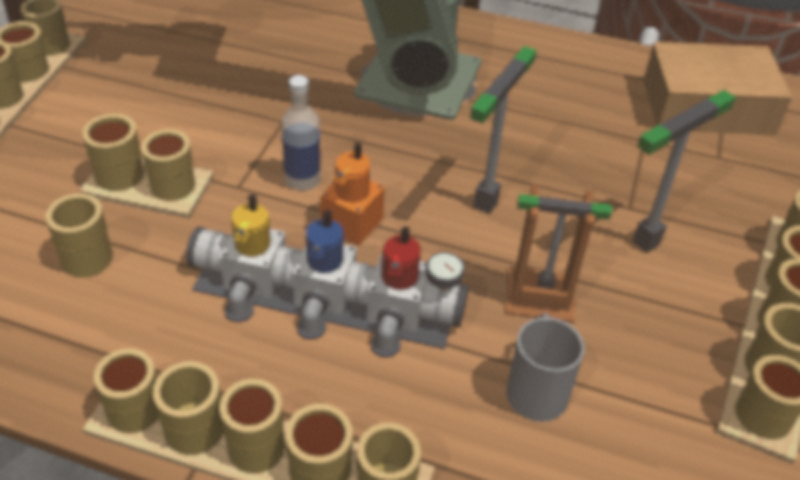

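The top crop shows the header with red (366,185), blue (440,178) and yellow (517,175), and the gauge left at (323,185). The orange look-alike is at (450,280) and the hanging key in its stand at (228,243). Two larger standing keys are at (105,360) and (305,355). The scene view agrees. I'll set out for the red tube.

>>> servo_tool:
  steps:
    - [0, [0, 0, -13], [0, 0, -0.136]]
    - [0, [0, 0, -13], [0, 0, -0.136]]
    - [0, [0, 0, -13], [0, 0, -0.136]]
    - [0, [0, 0, -13], [0, 0, -0.136]]
    - [0, [0, 0, -13], [0, 0, -0.136]]
    - [0, [0, 0, -13], [0, 0, -0.136]]
    - [0, [0, 0, -13], [0, 0, -0.136]]
    - [0, [0, 0, -13], [0, 0, -0.136]]
    - [0, [0, 0, -10], [0, 0, -0.136]]
    - [0, [0, 0, -10], [0, 0, -0.136]]
  squeeze: 20

```text
time_s: 3.6
ee_pos: [161.6, -551.8, 360.5]
ee_rot: [180.0, 0.0, 94.6]
force: [0.7, 0.1, -0.4]
gripper_width: 91.2
gripper_force: 0.0
```

>>> servo_tool:
  steps:
    - [0, [42, 25, 0], [0, 0, 0]]
    - [0, [42, 25, 0], [0, 0, 0]]
    - [0, [42, 25, 0], [0, 0, 0]]
    - [0, [42, 25, 0], [0, 0, 0]]
    - [0, [42, 25, 0], [0, 0, 0]]
    - [0, [42, 25, 0], [0, 0, 0]]
    - [0, [42, 25, 0], [0, 0, 0]]
    - [0, [42, 25, 0], [0, 0, 0]]
    - [0, [42, 25, 0], [0, 0, 0]]
    - [0, [42, 25, 0], [0, 0, 0]]

```text
time_s: 4.6
ee_pos: [380.2, -112.6, 360.3]
ee_rot: [179.9, 0.0, 94.2]
force: [1.1, -0.5, -0.6]
gripper_width: 91.4
gripper_force: 0.0
```

>>> servo_tool:
  steps:
    - [0, [35, 25, 0], [0, 0, 0]]
    - [0, [35, 25, 0], [0, 0, 0]]
    - [0, [35, 25, 0], [0, 0, 0]]
    - [0, [35, 25, 0], [0, 0, 0]]
    - [0, [35, 25, 0], [0, 0, 0]]
    - [0, [35, 25, 0], [0, 0, 0]]
    - [0, [30, 15, 0], [0, 0, 0]]
    - [0, [0, 0, 0], [0, 0, 0]]
    - [0, [0, 0, 0], [0, 0, 0]]
    - [0, [0, 0, 0], [0, 0, 0]]

```text
time_s: 5.6
ee_pos: [526.2, 136.1, 360.1]
ee_rot: [-180.0, 0.0, 94.2]
force: [0.1, 0.3, 0.4]
gripper_width: 91.4
gripper_force: 0.0
```

Run:
```python
from h import *
W=grab('wrist'); save(W,'w1'); print(W['C'].round(2).tolist(), W['f'], W['tool_from_camera'])
for th,z in (('red_mouth',130),('red_knob',162.5),('yellow_mouth',130),('blue_mouth',130)):
    for r in look_for(W,th)[:2]: print(th,round(r['confidence'],2),np.round(r['at'],1),at_z(W,r['at'],z).round(1))
np.savez('w1.npz',C=W['C'],f=W['f'],c=[W['cx'],W['cy']],z=W['z_map'],col=W['color'])
```

```text
[[1.0, -0.07, -0.02, 521.35], [0.07, 0.96, 0.25, 207.16], [-0.0, -0.25, 0.97, 508.82], [0.0, 0.0, 0.0, 1.0]] 369.02019253611815 [[-3.56187083e-04  9.67663782e-01  2.52243291e-01  7.10984942e+01]
 [ 9.99999368e-01  7.57535870e-05  1.12146830e-03  3.55756273e-01]
 [ 1.06609593e-03  2.52243531e-01 -9.67663198e-01 -1.48773584e+02]
 [ 0.00000000e+00  0.00000000e+00  0.00000000e+00  1.00000000e+00]]
red_mouth 0.81 [322.1 168.9] [569.6 153.1 130. ]
red_mouth 0.59 [204.7 241.7] [450.4  64.6 130. ]
red_knob 0.92 [326.5 176.6] [570.3 150.8 162.5]
red_knob 0.49 [192.1 270.3] [444.4  45.1 162.5]
yellow_mouth 0.69 [310.5 328.1] [575.2 -32.7 130. ]
yellow_mouth 0.38 [389.    3.4] [615.6 311.1 130. ]
blue_mouth 0.71 [318.2 246.9] [574.1  67.6 130. ]
```

View pics/w1.png

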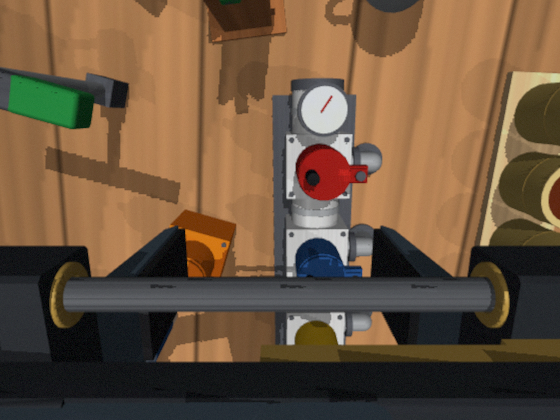

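The wrist view shows the red cover at (325,172), its black knob top near (312,180), and the hinge ear to the right at (358,175). The gauge is at (323,110).

Run:
```python
from h import *
d=np.load('w1.npz'); W=dict(C=d['C'],f=d['f'],cx=d['c'][0],cy=d['c'][1],z_map=d['z'],color=d['col'])
P=cloud(W); hsv=cv2.cvtColor(W['color'],cv2.COLOR_RGB2HSV).astype(int)
print(W['cx'],W['cy'])
box=np.zeros((420,560),bool); box[130:225,280:385]=1
k=box&(P[...,2]>150)&(P[...,2]<175); print('knob',k.sum(),P[k].mean(0).round(1),np.percentile(P[k][:,2],[10,50,90]).round(1), np.argwhere(k).mean(0))
g=np.median(W['color'].reshape(-1,3),0)
dk=box&(W['color'].max(2)<60); v,u=np.argwhere(dk).mean(0); print('dark',dk.sum(),u,v,at_z(W,(u,v),158).round(1))
red=box&((hsv[...,0]<8)|(hsv[...,0]>172))&(hsv[...,1]>130)&(hsv[...,2]>60); top=red&(P[...,2]>125)
print('red',top.sum(),np.median(P[top],0).round(1))
c=np.argwhere(top)[:,::-1].astype(np.float32)
disc=top&(P[...,0]<P[top][:,0].max()-25); (x,y),r=cv2.minEnclosingCircle(np.argwhere(top)[:,::-1].astype(np.float32)); print(x,y,r)
for (u,v) in ((312,180),(326,110),(322,168)): print(P[v,u].round(1), at_z(W,(u,v),120).round(1))
g=(P[...,2]>112)&(P[...,2]<128); gg=g.copy(); gg[:80]=0; gg[135:]=0; gg[:,:290]=0; gg[:,355:]=0; print('gauge',gg.sum(),P[gg].mean(0).round(1))
# lagging box white plate & pipe axis: points with z 60..80
m=(P[...,2]>66)&(P[...,2]<80); m[:125]=0; m[230:]=0; m[:,:275]=0;m[:,370:]=0
r=cv2.minAreaRect(P[m][:,:2].astype(np.float32)); print('box',r, np.median(P[m],0))
cv2.imwrite('pics/c.png',cv2.resize(W['color'][90:240,260:400],None,fx=4,fy=4,interpolation=cv2.INTER_CUBIC)[:,:,::-1])
```

```text
278.9022995079471 207.87370733795788
knob 159 [556.9 148.4 161.4] [157.6 162.1 163.3] [177.8427673  312.10062893]
dark 388 301.1881443298969 180.91237113402062 [547.1 144.1 158. ]
red 2273 [574.1 151.6 136.3]
332.1216125488281 171.85134887695312 35.36590576171875
[556.8 146.7 163.7] [561.3 139.  120. ]
[568.8 212.  118.6] [568.6 212.  120. ]
[568.5 155.  137. ] [570.6 152.6 120. ]
gauge 2232 [566.  213.1 118.6]
box ((572.8717041015625, 129.06033325195312), (75.83942413330078, 118.93539428710938), 4.299657344818115) [566.30604377 132.24213872  74.40652207]
```

View pics/c.png

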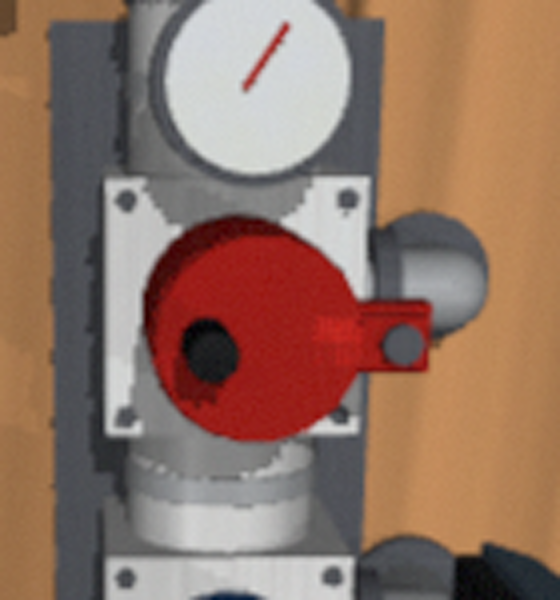

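>>> servo_tool:
  steps:
    - [120, [5, 16, 20], [0, 0, 0]]
    - [120, [5, 16, 25], [0, 0, 0]]
    - [120, [0, 0, 30], [0, 0, 0]]
    - [120, [0, 0, 30], [0, 0, 0]]
    - [120, [0, 0, 30], [0, 0, 0]]
    - [120, [0, 0, 30], [0, 0, 0]]
    - [120, [0, 0, 20], [0, 0, 0]]
    - [120, [0, 0, 12], [0, 0, 0]]
    - [120, [0, 0, 0], [0, 0, 0]]
    - [120, [0, 0, 0], [0, 0, 0]]

```text
time_s: 6.85
ee_pos: [558.4, 149.3, 163.9]
ee_rot: [179.9, -0.0, 94.2]
force: [-0.2, -0.1, -0.1]
gripper_width: 48.1
gripper_force: 0.0
```

>>> servo_tool:
  steps:
    - [255, [1, 0, 0], [0, 0, 0]]
    - [255, [0, 0, 0], [0, 0, 0]]
    - [255, [0, 0, 0], [0, 0, 0]]
    - [255, [0, 0, 0], [0, 0, 0]]
    - [255, [0, 0, 0], [0, 0, 0]]
    - [255, [0, 0, 0], [0, 0, 0]]
    - [255, [0, 0, 0], [0, 0, 0]]
    - [255, [0, 0, 0], [0, 0, 0]]
    - [255, [0, 0, 0], [0, 0, 0]]
    - [255, [0, 0, 0], [0, 0, 0]]

```text
time_s: 7.85
ee_pos: [557.7, 150.4, 163.1]
ee_rot: [180.0, 0.0, 94.2]
force: [-1.0, 0.8, 3.1]
gripper_width: 12.6
gripper_force: 20.0
```

Gripped the knob (12.6 mm). Now the arc.

>>> servo_tool:
  steps:
    - [255, [8.2, 0.7, 0], [0, 0, 0]]
    - [255, [8, 2, 0], [0, 0, 0]]
    - [255, [7.6, 3.3, 0], [0, 0, 0]]
    - [255, [6.9, 4.5, 0], [0, 0, 0]]
    - [255, [6.1, 5.6, 0], [0, 0, 0]]
    - [255, [5.1, 6.5, 0], [0, 0, 0]]
    - [255, [3.9, 7.2, 0], [0, 0, 0]]
    - [255, [2.7, 7.8, 0], [0, 0, 0]]
    - [255, [1.4, 8.1, 0], [0, 0, 0]]
    - [255, [0, 10, 0], [0, 0, 0]]

```text
time_s: 8.85
ee_pos: [607.9, 208.1, 162.7]
ee_rot: [-179.8, -0.3, 94.2]
force: [-5.8, 1.8, 3.6]
gripper_width: 12.2
gripper_force: 20.0
```

>>> servo_tool:
  steps:
    - [120, [0, 0, 0], [0, 0, 0]]
    - [120, [0, 0, 0], [0, 0, 0]]
    - [120, [0, 0, 0], [0, 0, 0]]
    - [120, [0, 0, -30], [0, 0, 0]]
    - [120, [0, 0, -40], [0, 0, 0]]
    - [120, [0, 0, -40], [0, 0, 0]]
    - [120, [-20, -20, -40], [0, 0, 0]]
    - [120, [-40, -25, -40], [0, 0, 0]]
    - [120, [-40, -15, -20], [0, 0, 0]]
    - [120, [0, 0, 0], [0, 0, 0]]

```text
time_s: 9.85
ee_pos: [561.0, 104.5, 370.0]
ee_rot: [179.5, 0.1, 94.0]
force: [0.1, 0.1, -0.9]
gripper_width: 48.3
gripper_force: 0.0
```

Run:
```python
from h import *
W=grab('wrist'); save(W,'w2'); s=state(); print(s['ee_pos'],s['ee_rot'],s['time_s'])
np.savez('w2.npz',C=W['C'],f=W['f'],c=[W['cx'],W['cy']],z=W['z_map'],col=W['color'])
print(proj(W,(571,149,130)))
```

```text
[561.22981863 106.40178207 367.72552845] [ 1.79707162e+02 -2.10185871e-02  9.40586751e+01] 9.9
[np.float64(289.7060976200493), np.float64(138.614251847967)]
```

View pics/w2.png

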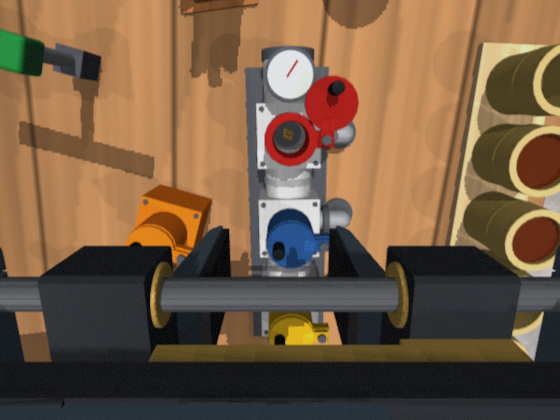

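The cover stands clear at (331,100). The bore is open at (290,138), where I predicted it, and the brass stem shows inside it. Next I'll measure the rim and stem.

Run:
```python
from h import *
d=np.load('w2.npz'); W=dict(C=d['C'],f=d['f'],cx=d['c'][0],cy=d['c'][1],z_map=d['z'],color=d['col'])
P=cloud(W); hsv=cv2.cvtColor(W['color'],cv2.COLOR_RGB2HSV).astype(int)
m=np.zeros((420,560),bool); m[105:170,260:318]=1
r=m&(abs(P[...,2]-130)<3)&(hsv[...,1]>130); e=cv2.fitEllipse(cv2.convexHull(np.argwhere(r)[:,::-1].astype(np.int32))); print('rim',r.sum(),e, at_z(W,e[0],130).round(1), P[r].mean(0).round(1))
s=m&(abs(P[...,2]-38)<7); print('stem',s.sum(),P[s].mean(0).round(1), cv2.minAreaRect(P[s][:,:2].astype(np.float32)))
cv2.imwrite('pics/c2.png',cv2.resize(W['color'][105:170,250:330],None,fx=8,fy=8,interpolation=cv2.INTER_CUBIC)[:,:,::-1])
b=m&(hsv[...,0]>12)&(hsv[...,0]<28)&(hsv[...,1]>80); b=b&(hsv[...,2]>60)
if b.sum(): 
    q=np.argwhere(b)[:,::-1]; print('brass',b.sum(),q.mean(0),at_z(W,q.mean(0),38).round(1),cv2.minAreaRect(q.astype(np.float32)))
```

```text
rim 1160 ((290.74334716796875, 138.7783660888672), (52.514434814453125, 53.33001708984375), 76.7419204711914) [572.1 148.9 130. ] [572.6 149.2 129.7]
stem 143 [574.2 144.8  36.9] ((574.274169921875, 143.04473876953125), (37.45869445800781, 26.685468673706055), 33.73440170288086)
brass 100 [287.39 133.54] [571.3 148.9  38. ] ((287.5, 133.50001525878906), (9.943960189819336, 9.943960189819336), 14.03624439239502)
```

View pics/c2.png

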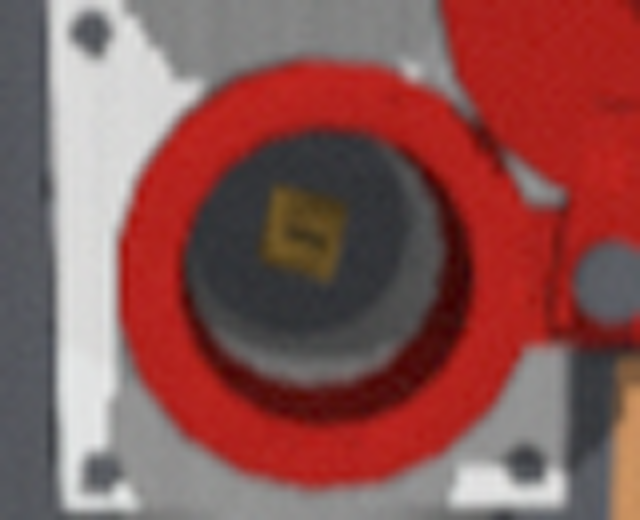

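The stem is turned about 14° clockwise from square, so the cock starts near 0.24. The tube axis is at (572,149). On to the stand.

>>> servo_tool:
  steps:
    - [0, [20, -10, 0], [0, 0, 0]]
    - [0, [30, -16, 0], [0, 0, 0]]
    - [0, [30, -16, 0], [0, 0, 0]]
    - [0, [30, -16, 0], [0, 0, 0]]
    - [0, [30, -16, 0], [0, 0, 0]]
    - [0, [20, -9, 0], [0, 0, 0]]
    - [0, [0, 0, 0], [0, 0, 0]]
    - [0, [0, 0, 0], [0, 0, 0]]
    - [0, [0, 0, 0], [0, 0, 0]]
    - [0, [0, 0, 0], [0, 0, 0]]

```text
time_s: 10.9
ee_pos: [467.2, 260.9, 364.9]
ee_rot: [-180.0, 0.0, 94.2]
force: [0.1, -0.4, -0.4]
gripper_width: 91.2
gripper_force: 0.0
```

Run:
```python
from h import *
W=grab('wrist'); save(W,'w3'); s=state(); print(s['ee_pos'],s['ee_rot'],s['time_s'])
np.savez('w3.npz',C=W['C'],f=W['f'],c=[W['cx'],W['cy']],z=W['z_map'],col=W['color'])
P=cloud(W)
m=(P[...,2]>175)&(P[...,2]<215); m[:,:150]=0; m[300:]=0
hsv=cv2.cvtColor(W['color'],cv2.COLOR_RGB2HSV).astype(int)
g=m&(hsv[...,0]>40)&(hsv[...,0]<85)&(hsv[...,1]>100)
n,l,st,ce=cv2.connectedComponentsWithStats(g.astype(np.uint8))
for i in range(1,n):
    if st[i,4]>30: print('green',st[i],P[l==i].mean(0).round(1),np.percentile(P[l==i],[3,97],0).round(1).tolist())
gy=m&(hsv[...,1]<60); print('grey',gy.sum(),P[gy].mean(0).round(1))
w=m&(hsv[...,0]<22)&(hsv[...,1]>80); n,l,st,ce=cv2.connectedComponentsWithStats(w.astype(np.uint8))
for i in range(1,n):
    if st[i,4]>20: print('wood',st[i],P[l==i].mean(0).round(1),np.percentile(P[l==i],[3,97],0).round(1).tolist())
a=W['color'][:280,120:520]; cv2.imwrite('pics/w3c.png',cv2.resize(a,None,fx=2,fy=2,interpolation=cv2.INTER_CUBIC)[:,:,::-1])
```

```text
[467.22711513 260.83961363 365.02448063] [-1.79989622e+02  1.89242085e-02  9.41640714e+01] 10.95
green [265   0  24  42 802] [454.9 399.9 200. ] [[446.9, 386.9, 198.5], [463.1, 412.8, 201.6]]
green [280 132  22  36 633] [474.  301.2 199.9] [[465.8, 287.9, 198.6], [482.3, 314.2, 201.3]]
grey 1794 [464.2 351.5 199.8]
wood [288  31  33  22 550] [478.5 386.8 196. ] [[467.2, 381.8, 179.3], [489.1, 393.0, 206.3]]
wood [240  39  30  20 495] [439.3 379.1 197.1] [[429.5, 373.9, 179.1], [449.4, 385.2, 206.4]]
wood [299 129  30  15 396] [492.7 313.8 197.2] [[482.1, 307.9, 181.3], [503.5, 319.5, 206.3]]
wood [254 134  26  17 349] [453.4 306.2 198.6] [[443.8, 300.2, 182.8], [463.4, 311.7, 206.3]]
```

View pics/w3c.png

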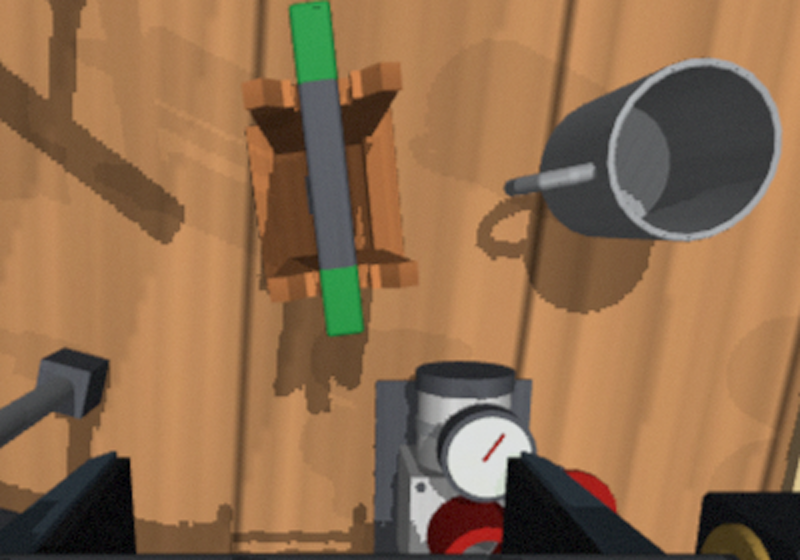

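The hanging bar has sleeve centres (455,400) and (474,301), so its middle is (464.4,350.5) at yaw 101°, with its top at 200. It is 130 mm long, so this is the right key. The stand is centred near (466,346.5).

>>> servo_tool:
  steps:
    - [0, [30, 1.2, 5], [0, 0, 0]]
    - [0, [30, 1.2, 15], [0, 0, 0]]
    - [0, [29.7, 1.3, 20], [0, 0, 0]]
    - [0, [0, 0, 25], [0, 0, -0.061]]
    - [0, [0, 0, 30], [0, 0, -0.061]]
    - [0, [0, 0, 30], [0, 0, 0]]
    - [0, [0, 0, 25], [0, 0, 0]]
    - [0, [0, 0, 20], [0, 0, 0]]
    - [0, [0, 0, 0], [0, 0, 0]]
    - [0, [0, 0, 0], [0, 0, 0]]
  squeeze: 45

```text
time_s: 11.95
ee_pos: [464.4, 351.0, 195.6]
ee_rot: [180.0, -0.0, 101.2]
force: [-0.3, -0.1, 0.2]
gripper_width: 91.1
gripper_force: 0.0
```

>>> servo_tool:
  steps:
    - [255, [0, 0, 0], [0, 0, 0]]
    - [255, [0, 0, 0], [0, 0, 0]]
    - [255, [0, 0, 0], [0, 0, 0]]
    - [255, [0, 0, 0], [0, 0, 0]]
    - [255, [0, 0, 0], [0, 0, 0]]
    - [255, [0, 0, 0], [0, 0, 0]]
    - [255, [0, 0, 0], [0, 0, 0]]
    - [255, [0, 0, 0], [0, 0, 0]]
    - [255, [0, 0, 0], [0, 0, 0]]
    - [255, [0, 0, 0], [0, 0, 0]]

```text
time_s: 12.95
ee_pos: [464.0, 351.3, 195.2]
ee_rot: [180.0, 0.0, 101.2]
force: [0.3, 0.0, -0.5]
gripper_width: 15.8
gripper_force: 45.0
```

>>> servo_tool:
  steps:
    - [255, [0, 0, -5], [0, 0, 0]]
    - [255, [0, 0, -15], [0, 0, 0]]
    - [255, [0, 0, -20], [0, 0, 0]]
    - [255, [0, 0, -25], [0, 0, 0]]
    - [255, [0, 0, -25], [0, 0, 0]]
    - [255, [0, 0, -25], [0, 0, 0]]
    - [255, [0, 0, -25], [0, 0, 0]]
    - [255, [0, 0, -25], [0, 0, 0]]
    - [255, [0, 0, -15], [0, 0, 0]]
    - [255, [0, 0, -5], [0, 0, 0]]

```text
time_s: 13.95
ee_pos: [464.0, 351.4, 381.8]
ee_rot: [179.9, -0.1, 101.2]
force: [0.2, 0.2, -3.6]
gripper_width: 15.5
gripper_force: 45.0
```

>>> servo_tool:
  steps:
    - [255, [-12, 4, 0], [0, 0, 0]]
    - [255, [-22, 7, 0], [0, 0, 0]]
    - [255, [-25, 8, 0], [0, 0, 0]]
    - [255, [-25, 8, 0], [0, 0, 0]]
    - [255, [-25, 8, 0], [0, 0, 0]]
    - [255, [-25, 8, 0], [0, 0, 0]]
    - [255, [-25, 8, 0], [0, 0, 0]]
    - [255, [-25, 7, 0], [0, 0, 0]]
    - [255, [-22, 5, 0], [0, 0, 0]]
    - [255, [-13, 4, 0], [0, 0, 0]]

```text
time_s: 14.95
ee_pos: [572.4, 146.8, 378.4]
ee_rot: [-179.8, 0.1, 101.1]
force: [0.1, -0.6, -3.7]
gripper_width: 15.8
gripper_force: 45.0
```

>>> servo_tool:
  steps:
    - [255, [0, 0, 0], [0, 0, -0.1]]
    - [255, [0, 0, 0], [0, 0, -0.14]]
    - [255, [0, 0, 0], [0, 0, -0.14]]
    - [255, [0, 0, 0], [0, 0, -0.14]]
    - [255, [0, 0, 0], [0, 0, -0.14]]
    - [255, [0, 0, 0], [0, 0, -0.14]]
    - [255, [0, 0, 0], [0, 0, -0.14]]
    - [255, [0, 0, 0], [0, 0, -0.14]]
    - [255, [0, 0, 0], [0, 0, -0.12]]
    - [255, [0, 0, 0], [0, 0, 0]]

```text
time_s: 15.95
ee_pos: [571.9, 149.2, 379.2]
ee_rot: [-180.0, -0.1, 170.0]
force: [0.9, -0.2, -4.1]
gripper_width: 15.7
gripper_force: 45.0
```

Run:
```python
from h import *
W=grab('wrist'); S=grab('scene'); s=state(); print(s['ee_pos'],s['ee_rot'],s['time_s'],s['gripper_width'])
P=cloud(W); 
print(proj(W,(572,149,130)),proj(S,(572,149,130)),proj(S,(572,149,197)))
a=np.hstack([W['color'],cv2.resize(S['color'][60:300,220:380],(280,420),interpolation=cv2.INTER_CUBIC)]); a=cv2.resize(a,(800,400)); cv2.imwrite('pics/w4.png',a[:,:,::-1])
```

```text
[572.02141179 149.38160815 379.57767046] [-1.79974323e+02 -6.59999658e-02  1.69844811e+02] 16.05 15.71797452243632
[np.float64(278.813500296619), np.float64(179.43538973114326)] [np.float64(301.03592492622926), np.float64(234.13821611091134)] [np.float64(302.15792501541625), np.float64(217.6395138022816)]
```

View pics/w4.png

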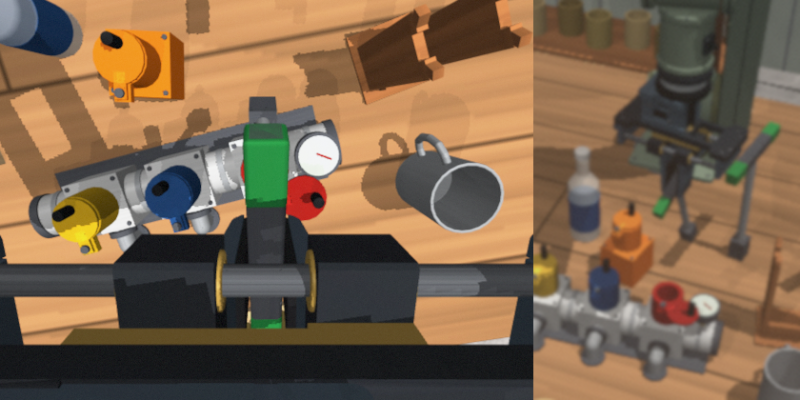

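The wrist picture shows the socket block at about (262,105), peeking out past the sleeve, so the key has tilted in the grip. I'll measure the tilt.

Run:
```python
from h import *
W=grab('wrist'); T=pose(); P=cloud(W)
hsv=cv2.cvtColor(W['color'],cv2.COLOR_RGB2HSV).astype(int)
Q=(P-T[:3,3])@T[:3,:3]  # tool coords
g=(hsv[...,0]>40)&(hsv[...,0]<85)&(hsv[...,1]>100); 
n,l,st,ce=cv2.connectedComponentsWithStats(g.astype(np.uint8))
for i in range(1,n):
    if st[i,4]>60: print('green',st[i],Q[l==i].mean(0).round(1),np.percentile(Q[l==i],[3,50,97],0).round(1).tolist())
for v in range(90,240,10): print(v,Q[v,276].round(1),W['color'][v,276])
np.savez('w4.npz',z=W['z_map'],col=W['color'])
```

```text
green [ 255  130   49   88 3979] [ 50.    0.5 -22.2] [[33.9, -6.9, -27.2], [50.7, 0.4, -22.4], [63.7, 7.8, -16.1]]
green [263 333  33  12 333] [-40.3   0.7  14.7] [[-42.4, -7.1, 9.8], [-38.3, 0.6, 11.9], [-34.5, 8.2, 14.2]]
90 [100.1  -4.  380.2] [206 149  98]
100 [ 87.   -4.1 381.3] [205 148  98]
110 [ 72.2  -2.  147.1] [67 68 73]
120 [ 64.8  -2.  140.5] [83 85 91]
130 [ 64.3  -0.6 -14.4] [ 53 108  67]
140 [ 61.4  -0.6 -22.2] [ 33 116  55]
150 [ 58.4  -0.6 -26.2] [ 49 166  79]
160 [ 55.1  -0.6 -26.2] [ 44 148  71]
170 [ 51.6  -0.6 -24.6] [ 46 150  72]
180 [ 47.7  -0.6 -22.4] [ 41 147  67]
190 [ 43.9  -0.6 -20.8] [ 44 149  70]
200 [ 40.   -0.7 -20. ] [ 40 147  69]
210 [ 36.   -0.7 -18.7] [ 43 148  68]
220 [ 31.6  -0.7 -16.7] [54 54 58]
230 [ 26.9  -0.7 -14.1] [55 56 61]
```

The bar is tilted about 22° about the closing axis, with the tip off along tool +x, from braking too hard. I'll tilt the tool the other way so the key is upright, lower it onto the stem, then level the tool there.

>>> servo_tool:
  steps:
    - [255, [0, 0, 0], [0, -0.02, 0]]
    - [255, [0, 0, 0], [0, -0.04, 0]]
    - [255, [0, 0, 0], [0, -0.05, 0]]
    - [255, [0, 0, 0], [0, -0.05, 0]]
    - [255, [0, 0, 0], [0, -0.05, 0]]
    - [255, [0, 0, 0], [0, -0.05, 0]]
    - [255, [0, 0, 0], [0, -0.05, 0]]
    - [255, [0, 0, 0], [0, -0.04, 0]]
    - [255, [0, 0, 0], [0, -0.03, 0]]
    - [255, [0, 0, 0], [0, -0.01, 0]]
  squeeze: 60

```text
time_s: 17.1
ee_pos: [570.8, 149.6, 380.0]
ee_rot: [180.0, 22.3, 170.0]
force: [-0.1, 0.3, -4.1]
gripper_width: 16.0
gripper_force: 60.0
```

```bash
cat > tilt.py <<'E'
from h import *
W=grab('wrist'); T=pose(); P=cloud(W); s=state(); print(s['time_s'],s['ee_pos'].round(1),s['ee_rot'].round(2),s['force'].round(1),s['gripper_width'])
np.savez('wl.npz',C=W['C'],z=W['z_map'],col=W['color'])
hsv=cv2.cvtColor(W['color'],cv2.COLOR_RGB2HSV).astype(int)
Q=(P-T[:3,3])@T[:3,:3]
g=(hsv[...,0]>40)&(hsv[...,0]<85)&(hsv[...,1]>100)&(Q[...,0]>25)&(Q[...,0]<58)&(abs(Q[...,1])<12)&(abs(Q[...,2])<60)
k,c=np.polyfit(Q[g][:,0],Q[g][:,2],1); print('bar top slope in tool',k,'deg',np.degrees(np.arctan(k)),'z at x0',c, 'yaw in tool', 0)
X=np.array([1,0,k]); X=T[:3,:3]@(X/np.linalg.norm(X)); print('bar dir world',X.round(3),'end',P[g].max(0).round(1))
b=(Q[...,2]>110)&(Q[...,2]<190)&(abs(Q[...,1])<14)&(Q[...,0]>-30)&(P[...,2]>170)
if b.sum()>10: print('block',b.sum(),'tool',np.percentile(Q[b],[5,50,95],0).round(1).tolist(),'world',np.percentile(P[b],[5,50,95],0).round(1).tolist())
E
python3 tilt.py
```

```text
17.15 [571.  149.6 380. ] [180.    22.31 169.97] [-0.3  0.4 -3.8] 15.612284587570118
bar top slope in tool -0.4052552324150986 deg -22.060509428661117 z at x0 -3.5772190050069583 yaw in tool 0
bar dir world [-0.985  0.174 -0.004] end [537.1 168.8 384.9]
block 812 tool [[59.4, -12.8, 135.1], [68.7, -2.9, 140.6], [78.7, 7.1, 163.2]] world [[558.1, 138.4, 199.1], [561.0, 148.0, 225.8], [568.1, 158.0, 232.1]]
```

The key is upright and over the bore. Straight down in tool axes is (0.379, 0, 0.925). Going down into the bore, short of the stem.

>>> servo_tool:
  steps:
    - [255, [2.3, 0, 5.6], [0, 0, 0]]
    - [255, [4.2, 0, 10.2], [0, 0, 0]]
    - [255, [5.7, 0, 13.9], [0, 0, 0]]
    - [255, [5.7, 0, 13.9], [0, 0, 0]]
    - [255, [5.7, 0, 13.9], [0, 0, 0]]
    - [255, [5.7, 0, 13.9], [0, 0, 0]]
    - [255, [5.7, 0, 13.9], [0, 0, 0]]
    - [255, [5.7, 0, 13.9], [0, 0, 0]]
    - [255, [4.2, 0, 10.2], [0, 0, 0]]
    - [255, [3.8, 0, 9.3], [0, 0, 0]]

```text
time_s: 18.15
ee_pos: [572.1, 149.3, 250.4]
ee_rot: [-180.0, 22.3, 170.0]
force: [0.6, -0.4, -4.0]
gripper_width: 15.5
gripper_force: 60.0
```

```bash
python3 tilt.py
```

```text
18.2 [571.3 149.  248.7] [-179.88   22.11  170.  ] [-1.3 -0.4 -5.5] 15.942207901322627
bar top slope in tool -0.39562548566646893 deg -21.585014083848108 z at x0 -5.683138853903624 yaw in tool 0
bar dir world [-0.985  0.174 -0.009] end [538.3 168.6 255.8]
```

>>> servo_tool:
  steps:
    - [255, [2.3, 0, 5.6], [0, 0, 0]]
    - [255, [2.3, 0, 5.6], [0, 0, 0]]
    - [255, [2.3, 0, 5.6], [0, 0, 0]]
    - [255, [1.9, 0, 4.6], [0, 0, 0]]
    - [255, [1.9, 0, 4.6], [0, 0, 0]]
    - [255, [1.9, 0, 4.6], [0, 0, 0]]
    - [255, [1.9, 0, 4.6], [0, 0, 0]]
    - [255, [1.9, 0, 4.6], [0, 0, 0]]
    - [255, [1.9, 0, 4.6], [0, 0, 0]]
    - [255, [1, 0, 2.3], [0, 0, 0]]

```text
time_s: 19.2
ee_pos: [571.9, 149.4, 200.7]
ee_rot: [-180.0, 22.3, 170.0]
force: [0.5, -0.0, -3.2]
gripper_width: 16.0
gripper_force: 60.0
```

```bash
python3 tilt.py
```

```text
19.25 [571.8 149.4 200.5] [-179.96   22.28  169.99] [ 0.4  0.5 -4.3] 15.807896689675935
bar top slope in tool -0.4048709107689776 deg -22.041593132425298 z at x0 -3.8525954419069497 yaw in tool 0
bar dir world [-0.985  0.174 -0.004] end [538.  168.7 205.9]
```

On the stem with no side load. Levelling the tool with the key held by the stem.

>>> servo_tool:
  steps:
    - [255, [0, 0, 0], [0, 0, 0]]
    - [255, [0, 0, 0], [0, 0.05, 0]]
    - [255, [0, 0, 0], [0, 0.05, 0]]
    - [255, [0, 0, 0], [0, 0.05, 0]]
    - [255, [0, 0, 0], [0, 0.05, 0]]
    - [255, [0, 0, 0], [0, 0.05, 0]]
    - [255, [0, 0, 0], [0, 0.05, 0]]
    - [255, [0, 0, 0], [0, 0.05, 0]]
    - [255, [0, 0, 0], [0, 0.039, 0]]
    - [255, [0, 0, 0], [0, 0, 0]]
  squeeze: 20

```text
time_s: 20.25
ee_pos: [574.3, 149.0, 201.9]
ee_rot: [180.0, 0.3, 170.0]
force: [0.4, -0.4, -3.1]
gripper_width: 16.0
gripper_force: 20.0
```

```bash
python3 tilt.py
```

```text
20.3 [573.7 149.1 201.8] [179.99   0.27 169.97] [ 2.3 -0.8 -2.4] 15.758187785000485
bar top slope in tool -0.023335532213366945 deg -1.3367848963128874 z at x0 -2.319509094150364 yaw in tool 0
bar dir world [-0.985  0.174  0.019] end [539.6 167.3 207.2]
```

>>> servo_tool:
  steps:
    - [255, [1.5, 0, 1.5], [0, 0, 0]]
    - [255, [0, 0, 2], [0, 0, 0.08]]
    - [255, [0, 0, 0], [0, 0, 0.14]]
    - [255, [0, 0, 0], [0, 0, 0.14]]
    - [255, [0, 0, 0], [0, 0, 0.14]]
    - [255, [0, 0, 0], [0, 0, 0.14]]
    - [255, [0, 0, 0], [0, 0, 0.14]]
    - [255, [0, 0, 0], [0, 0, 0.14]]
    - [255, [0, 0, 0], [0, 0, 0.14]]
    - [255, [0, 0, 0], [0, 0, 0.14]]
  squeeze: 50

```text
time_s: 21.3
ee_pos: [571.4, 148.3, 198.8]
ee_rot: [179.8, 0.3, 101.0]
force: [2.9, -3.7, -0.2]
gripper_width: 15.5
gripper_force: 50.0
```

```bash
python3 tilt.py; python3 -c "
from h import *;s=state();print(s['torque'],s['effort'])"
```

```text
21.35 [571.3 148.4 198.8] [179.77   0.26 100.78] [ 2.6 -4.2 -0.6] 15.706218767865005
bar top slope in tool 0.0028434812600451327 deg 0.16291903623832682 z at x0 -2.440454367848791 yaw in tool 0
bar dir world [-0.187  0.982 -0.007] end [572.1 206.7 203.3]
[-1.36927274 -0.79005409  0.04551927] [  2.73177333 -43.1925416  -21.98688447   2.14599364   0.52018996
   0.41320022]
```

>>> servo_tool:
  steps:
    - [255, [0, 0, 0], [0, 0, 0.06]]
    - [255, [0, 0, 0], [0, 0, 0.06]]
    - [255, [0, 0, 0], [0, 0, 0.06]]
    - [255, [0, 0, 0], [0, 0, 0.05]]
    - [255, [0, 0, 0], [0, 0, 0.04]]
    - [255, [0, 0, 0], [0, 0, 0.03]]
    - [255, [0, 0, 0], [0, 0, 0.03]]
    - [255, [0, 0, 0], [0, 0, 0.02]]
    - [255, [0, 0, 0], [0, 0, 0]]
    - [255, [0, 0, 0], [0, 0, 0]]

```text
time_s: 22.35
ee_pos: [570.8, 149.2, 198.7]
ee_rot: [179.8, 0.1, 81.3]
force: [0.8, -4.9, 3.3]
gripper_width: 15.5
gripper_force: 50.0
```

```bash
python3 -c "
from h import *;s=state();print(s['torque'],s['ee_rot'],s['ee_pos'],s['force'],s['effort'])"
```

```text
[-1.75018853 -0.51536327  0.09567422] [1.79846870e+02 5.86033070e-02 8.12748102e+01] [570.84273098 149.21474677 198.70876859] [ 0.80602667 -4.89096752  3.3442759 ] [ 2.87070215e+00 -4.11796331e+01 -2.12160265e+01  2.39124119e+00
  2.22014578e-02  9.43156960e-02]
```

>>> servo_tool:
  steps:
    - [255, [0, 0, 0], [0, 0, 0.02]]
    - [255, [0, 0, 0], [0, 0, 0.02]]
    - [255, [0, 0, 0], [0, 0, 0.02]]
    - [255, [0, 0, 0], [0, 0, 0.02]]
    - [255, [0, 0, 0], [0, 0, 0.02]]
    - [255, [0, 0, 0], [0, 0, 0.02]]
    - [255, [0, 0, 0], [0, 0, 0.02]]
    - [255, [0, 0, 0], [0, 0, 0]]
    - [255, [0, 0, 0], [0, 0, 0]]
    - [255, [0, 0, 0], [0, 0, 0]]

```text
time_s: 23.35
ee_pos: [570.9, 149.3, 198.6]
ee_rot: [179.9, 0.0, 73.3]
force: [1.1, -4.8, 2.6]
gripper_width: 15.7
gripper_force: 50.0
```

```bash
python3 tilt.py; python3 -c "
from h import *;s=state();print(s['torque'],s['ee_rot'],s['force'],s['effort'])"
```

```text
23.4 [570.8 149.3 198.6] [1.7985e+02 5.0000e-02 7.3280e+01] [ 1.4 -5.1  3.7] 15.468798229835821
bar top slope in tool 0.006940448101079306 deg 0.3976519992617235 z at x0 -2.299039977483733 yaw in tool 0
bar dir world [ 0.288  0.958 -0.008] end [594.7 207.1 202.8]
[-1.69725166 -0.47152512  0.28863992] [1.79852359e+02 4.79898495e-02 7.32838738e+01] [ 1.42805269 -5.11127325  3.7047846 ] [  2.70725816 -41.12253428 -21.27092242   2.49808989  -0.04436943
   0.32467419]
```

>>> servo_tool:
  steps:
    - [255, [0, 0, 0], [0, 0, 0.02]]
    - [255, [0, 0, 0], [0, 0, 0.02]]
    - [255, [0, 0, 0], [0, 0, 0.02]]
    - [255, [0, 0, 0], [0, 0, 0.02]]
    - [255, [0, 0, 0], [0, 0, 0.02]]
    - [255, [0, 0, 0], [0, 0, 0]]
    - [255, [0, 0, 0], [0, 0, 0]]
    - [255, [0, 0, 0], [0, 0, 0]]
    - [255, [0, 0, 0], [0, 0, 0]]
    - [255, [0, 0, 0], [0, 0, 0]]

```text
time_s: 24.4
ee_pos: [570.9, 149.4, 198.6]
ee_rot: [179.8, 0.0, 67.6]
force: [1.7, -5.6, 4.2]
gripper_width: 15.8
gripper_force: 50.0
```

```bash
cat >> tilt.py <<'E'
print('bar yaw in tool deg',np.degrees(np.arctan(np.polyfit(Q[g][:,0],Q[g][:,1],1)[0])),'y at 40',Q[g][:,1].mean(), 'torque',s['torque'].round(2))
E
python3 tilt.py
```

```text
24.45 [570.9 149.4 198.6] [1.7985e+02 3.0000e-02 6.7590e+01] [ 1.1 -4.3  3.7] 15.603412798185907
bar top slope in tool 0.008138892820400713 deg 0.4663139122439568 z at x0 -2.4300310141998374 yaw in tool 0
bar dir world [ 0.381  0.924 -0.009] end [599.5 205.8 202.5]
bar yaw in tool deg -0.03840011694639919 y at 40 -0.37558827030798 torque [-1.68 -0.54  0.58]
```

Torque rose to 0.58 N m with no further travel of the stem, so the cock is hard shut. Next I unwind to mid-play and lift gently.

>>> servo_tool:
  steps:
    - [255, [0, 0, 0], [0, 0, -0.05]]
    - [255, [0, 0, 0], [0, 0, -0.1]]
    - [255, [0, 0, 0], [0, 0, -0.1]]
    - [255, [0, 0, 0], [0, 0, -0.1]]
    - [255, [0, 0, 0], [0, 0, -0.06]]
    - [255, [0, 0, 0], [0, 0, 0]]
    - [255, [0, 0, -4], [0, 0, 0]]
    - [255, [0, 0, -8], [0, 0, 0]]
    - [255, [0, 0, -12], [0, 0, 0]]
    - [255, [0, 0, -14], [0, 0, 0]]
  squeeze: 60

```text
time_s: 25.45
ee_pos: [570.0, 150.7, 236.6]
ee_rot: [-179.9, -0.1, 90.9]
force: [0.5, -1.5, -5.3]
gripper_width: 15.7
gripper_force: 60.0
```

>>> servo_tool:
  steps:
    - [255, [0, 0, -16], [0, 0, 0]]
    - [255, [0, 0, -18], [0, 0, 0]]
    - [255, [0, 0, -18], [0, 0, 0]]
    - [255, [0, 0, -18], [0, 0, 0]]
    - [255, [0, 0, -18], [0, 0, 0]]
    - [255, [0, 0, -18], [0, 0, 0]]
    - [255, [0, 0, -17], [0, 0, 0]]
    - [255, [0, 0, -13], [0, 0, 0]]
    - [255, [0, 0, -8], [0, 0, 0]]
    - [255, [0, 0, -4], [0, 0, 0]]

```text
time_s: 26.45
ee_pos: [570.0, 150.8, 385.5]
ee_rot: [179.9, -0.1, 90.9]
force: [0.3, -0.8, -4.1]
gripper_width: 15.8
gripper_force: 60.0
```

```bash
python3 tilt.py
python3 - <<'E'
from h import *
d=np.load('w3.npz'); W=dict(C=d['C'],f=d['f'],cx=d['c'][0],cy=d['c'][1],z_map=d['z'],color=d['col'])
P=cloud(W); hsv=cv2.cvtColor(W['color'],cv2.COLOR_RGB2HSV).astype(int)
w=(P[...,2]>200)&(P[...,2]<212)&(hsv[...,0]<22)&(hsv[...,1]>80); w[:,:150]=0; w[300:]=0
n,l,st,ce=cv2.connectedComponentsWithStats(w.astype(np.uint8)); c=[]
for i in range(1,n):
    if st[i,4]>20: m=np.array(cv2.minAreaRect(P[l==i][:,:2].astype(np.float32))[0]); c.append(m); print(st[i,4],m,P[l==i].mean(0).round(1))
print('centre',np.mean(c,0))
E
```

```text
26.5 [570.2 150.6 385.4] [ 1.7989e+02 -1.1000e-01  9.0940e+01] [-0.3  0.6 -3.7] 15.696628331239307
bar top slope in tool 0.0016921935447107312 deg 0.09695545568668167 z at x0 -2.5947129360366605 yaw in tool 0
bar dir world [-0.016  1.     0.   ] end [577.3 208.6 389.9]
bar yaw in tool deg -0.6804876632728989 y at 40 -0.04957297003796768 torque [ 0.03 -0.12 -0.04]
242 [483.43453979 388.71923828] [483.3 388.6 203.4]
237 [435.04168701 379.34832764] [434.9 379.2 203.6]
192 [498.08786011 314.32821655] [497.9 314.4 203.6]
192 [449.57772827 304.9302063 ] [449.5 304.9 203.7]
centre [466.5354538  346.83149719]
```

>>> servo_tool:
  steps:
    - [255, [0, 0, 0], [0, 0, -0.04]]
    - [255, [0, 0, 0], [0, 0, -0.08]]
    - [255, [0, 0, 0], [0, 0, -0.056]]
    - [255, [2, -0.6, 0], [0, 0, 0]]
    - [255, [4, -1.2, 0], [0, 0, 0]]
    - [255, [6, -1.8, 0], [0, 0, 0]]
    - [255, [8, -2.4, 0], [0, 0, 0]]
    - [255, [10, -3, 0], [0, 0, 0]]
    - [255, [12, -3.6, 0], [0, 0, 0]]
    - [255, [14, -4.2, 0], [0, 0, 0]]

```text
time_s: 27.5
ee_pos: [542.7, 202.6, 383.9]
ee_rot: [179.9, 0.0, 101.0]
force: [0.6, -0.3, -3.5]
gripper_width: 15.7
gripper_force: 60.0
```

>>> servo_tool:
  steps:
    - [255, [14.5, -4.4, 0], [0, 0, 0]]
    - [255, [14.5, -4.4, 0], [0, 0, 0]]
    - [255, [14.5, -4.4, 0], [0, 0, 0]]
    - [255, [14.5, -4.4, 0], [0, 0, 0]]
    - [255, [14.5, -4.4, 0], [0, 0, 0]]
    - [255, [14.5, -4.4, 0], [0, 0, 0]]
    - [255, [14.5, -4.4, 0], [0, 0, 0]]
    - [255, [14, -4.2, 0], [0, 0, 0]]
    - [255, [11, -3.3, 0], [0, 0, 0]]
    - [255, [9, -2.7, 0], [0, 0, 0]]

```text
time_s: 28.5
ee_pos: [478.0, 326.4, 383.8]
ee_rot: [179.8, 0.2, 101.0]
force: [2.5, -4.8, -3.6]
gripper_width: 15.7
gripper_force: 60.0
```

>>> servo_tool:
  steps:
    - [255, [8, -2.4, 0], [0, 0, 0]]
    - [255, [6, -1.8, 0], [0, 0, 0]]
    - [255, [4, -1.2, 0], [0, 0, 0]]
    - [255, [2, -0.6, 0], [0, 0, 0]]
    - [255, [1, -0.3, 0], [0, 0, 0]]
    - [255, [0, 0, 0], [0, 0, 0]]
    - [255, [0, 0, 4], [0, 0, 0]]
    - [255, [0, 0, 8], [0, 0, 0]]
    - [255, [0, 0, 8], [0, 0, 0]]
    - [255, [0, 0, 4], [0, 0, 0]]

```text
time_s: 29.5
ee_pos: [468.4, 351.0, 374.7]
ee_rot: [178.6, -1.1, 101.1]
force: [-7.5, 7.8, 56.9]
gripper_width: 15.4
gripper_force: 60.0
```

```bash
python3 tilt.py
```

```text
29.55 [467.9 349.4 371.9] [178.8   -0.77 101.06] [-0.8 -0.2 -3. ] 15.60955445756591
bar top slope in tool 0.22739905879205452 deg 12.811148626332525 z at x0 -6.210327719196641 yaw in tool 0
bar dir world [-0.183  0.961 -0.209] end [469.5 407.8 371.3]
bar yaw in tool deg -0.07095993930714645 y at 40 1.0837070275459701 torque [ 0.2   0.29 -0.03]
```

The tip clipped the stand lip because I carried it too low: it was at about 200 and the lip is at 206. The key is tilted 12.8° in the grip. I'll rise clear, then tilt the tool to bring the key upright.

>>> servo_tool:
  steps:
    - [255, [0, 0, -4], [0, 0, 0]]
    - [255, [0, 0, -8], [0, 0, 0]]
    - [255, [0, 0, -12], [0, 0, 0]]
    - [255, [0, 0, -12], [0, 0, 0]]
    - [255, [0, 0, -8], [0, 0, 0]]
    - [255, [0, 0, -4], [0, 0.04, 0]]
    - [255, [0, 0, 0], [0, 0.06, 0]]
    - [255, [0, 0, 0], [0, 0.06, 0]]
    - [255, [0, 0, 0], [0, 0.05, 0]]
    - [255, [0, 0, 0], [0, 0.014, 0]]

```text
time_s: 30.55
ee_pos: [467.1, 345.1, 407.8]
ee_rot: [180.0, -12.8, 100.9]
force: [-0.2, -0.1, -4.7]
gripper_width: 15.6
gripper_force: 60.0
```

```bash
python3 tilt.py
python3 - <<'E'
from h import *
S=grab('scene'); d=np.load('wl.npz')
a=np.hstack([d['col'],cv2.resize(S['color'][80:320,260:420],(280,420),interpolation=cv2.INTER_CUBIC)]); cv2.imwrite('pics/w5.png',cv2.resize(a,(800,400))[:,:,::-1])
E
```

```text
30.6 [467.2 345.1 407.8] [179.99 -12.78 100.94] [ 0.4 -1.  -3.7] 15.797533172792106
bar top slope in tool 0.22503375515924032 deg 12.682224314358512 z at x0 -2.907477865155259 yaw in tool 0
bar dir world [-0.19   0.982  0.002] end [468.1 404.7 413.1]
bar yaw in tool deg -0.21216006906770507 y at 40 0.21762570824098124 torque [-0.26 -0.2  -0.02]
```

View pics/w5.png

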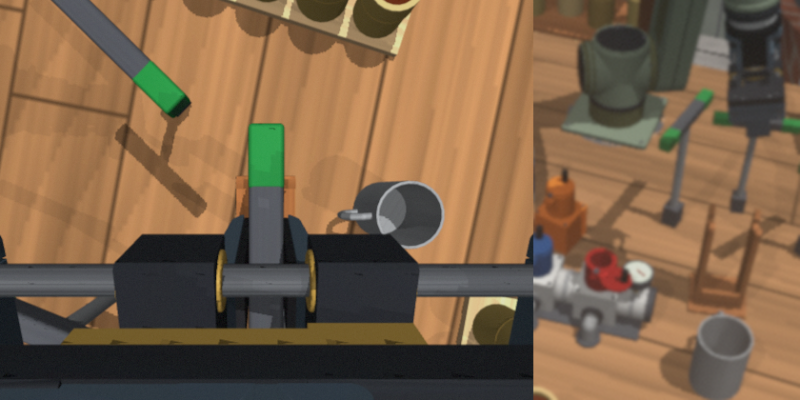

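Run:
```python
from h import *
d=np.load('wl.npz'); w3=np.load('w3.npz'); W=dict(C=d['C'],f=w3['f'],cx=w3['c'][0],cy=w3['c'][1],z_map=d['z'],color=d['col'])
P=cloud(W); hsv=cv2.cvtColor(W['color'],cv2.COLOR_RGB2HSV).astype(int)
g=(hsv[...,0]>40)&(hsv[...,0]<85)&(hsv[...,1]>100)&(P[...,2]>395); g[:,:240]=0
X=np.array([-.191,.982]); a=(P[g][:,:2]-[467.2,345.1])@X; print(g.sum(),a.min(),np.percentile(a,[1,50,98]),a.max(),'-> centre',np.percentile(a,98)-65)
t=P[g][P[g][:,2]>410]; print(t.mean(0), P[g][:,2].max())
```

```text
2448 -14.405387929503204 [36.44481583 50.4933887  64.11821477] 64.81938085791697 -> centre -0.8817852260703916
[457.57646365 394.43919971 412.09903954] 568.5550797144643
```

>>> servo_tool:
  steps:
    - [255, [1, -0.4, 5.9], [0, 0, 0]]
    - [255, [-2.7, 0, 11.7], [0, 0, 0]]
    - [255, [-3.3, 0, 14.6], [0, 0, 0]]
    - [255, [-3.5, 0, 15.6], [0, 0, 0]]
    - [255, [-3.5, 0, 15.6], [0, 0, 0]]
    - [255, [-3.5, 0, 15.6], [0, 0, 0]]
    - [255, [-3.5, 0, 15.6], [0, 0, 0]]
    - [255, [-3.5, 0, 15.6], [0, 0, 0]]
    - [255, [-3.3, 0, 14.6], [0, 0, 0]]
    - [255, [-2.7, 0, 11.7], [0, 0, 0]]

```text
time_s: 31.65
ee_pos: [465.4, 348.5, 266.2]
ee_rot: [-179.9, -12.7, 101.0]
force: [-0.1, 0.3, -3.9]
gripper_width: 15.9
gripper_force: 60.0
```

```bash
python3 tilt.py
```

```text
31.7 [464.7 347.9 264.3] [-179.72  -12.65  101.  ] [-0.5  0.4 -5.6] 15.574948765757895
bar top slope in tool 0.2260538830181374 deg 12.737843959216647 z at x0 -4.876816662875543 yaw in tool 0
bar dir world [-0.192  0.981 -0.001] end [466.4 406.8 271.5]
bar yaw in tool deg 0.016775582387679035 y at 40 1.0391398445305549 torque [-0.35 -0.14  0.05]
```

>>> servo_tool:
  steps:
    - [255, [-2, 0.8, 8.8], [0, 0, 0]]
    - [255, [-2, 0, 8.8], [0, 0, 0]]
    - [255, [-2, 0, 8.8], [0, 0, 0]]
    - [255, [-2, 0, 8.8], [0, 0, 0]]
    - [255, [-1.8, 0, 7.8], [0, 0, 0]]
    - [255, [-1.8, 0, 7.8], [0, 0, 0]]
    - [255, [-1.5, 0, 6.8], [0, 0, 0]]
    - [255, [-1.1, 0, 4.9], [0, 0, 0]]
    - [255, [-0.9, 0, 3.9], [0, 0, 0]]
    - [255, [0, 0, 0], [0, 0, 0]]

```text
time_s: 32.7
ee_pos: [466.9, 348.5, 199.7]
ee_rot: [-180.0, -12.8, 101.0]
force: [-0.7, -0.4, -4.8]
gripper_width: 15.7
gripper_force: 60.0
```

```bash
python3 tilt.py
```

```text
32.75 [467.1 348.7 200.1] [179.96 -12.81 101.01] [ 0.5  0.4 -4.7] 15.226185525084325
bar top slope in tool 0.2278321577379682 deg 12.834741070016037 z at x0 -2.4638189323150126 yaw in tool 0
bar dir world [-0.191  0.982 -0.   ] end [467.8 408.1 204.6]
bar yaw in tool deg 0.01717786127641924 y at 40 0.024100474081163753 torque [-0.3  -0.16  0.01]
```

>>> servo_tool:
  steps:
    - [255, [-0.2, 0, 1], [0, 0, 0]]
    - [255, [-0.2, 0, 1], [0, 0, 0]]
    - [255, [-0.2, 0, 1], [0, 0, 0]]
    - [255, [-0.2, 0, 0.7], [0, 0, 0]]
    - [255, [0, 0, 0], [0, 0, 0]]
    - [0, [0, 0, 0], [0, 0, 0]]
    - [0, [0, 0, 0], [0, 0, 0]]
    - [0, [0, 0, 0], [0, 0, 0]]
    - [0, [0, 0, 0], [0, 0, 0]]
    - [0, [0, 0, 0], [0, 0, 0]]

```text
time_s: 33.75
ee_pos: [467.2, 348.8, 196.5]
ee_rot: [179.9, -12.8, 101.0]
force: [0.1, -0.7, -0.0]
gripper_width: 52.8
gripper_force: 0.0
```

>>> servo_tool:
  steps:
    - [0, [0, 0, 0], [0, 0, 0]]
    - [0, [0, 0, -10], [0, 0, 0]]
    - [0, [0, 0, -20], [0, 0, 0]]
    - [0, [0, 0, -30], [0, 0, 0]]
    - [0, [0, 0, -40], [0, 0, 0]]
    - [0, [0, 0, -40], [0, -0.06, 0]]
    - [0, [-20, 0, -20], [0, -0.06, 0]]
    - [0, [-40, 0, -10], [0, -0.06, 0]]
    - [0, [-30, 0, 0], [0, -0.044, 0]]
    - [0, [0, 0, 0], [0, 0, 0]]

```text
time_s: 34.75
ee_pos: [491.1, 224.3, 355.2]
ee_rot: [179.9, 0.1, 100.9]
force: [-0.2, 0.6, 0.1]
gripper_width: 91.1
gripper_force: 0.0
```

Run:
```python
from h import *
s=state(); print(s['ee_pos'],s['ee_rot'],s['time_s'])
W=grab('wrist'); P=cloud(W); np.savez('w6.npz',C=W['C'],z=W['z_map'],col=W['color'])
m=(P[...,2]>175)&(P[...,2]<215); m[:,:150]=0; m[300:]=0
hsv=cv2.cvtColor(W['color'],cv2.COLOR_RGB2HSV).astype(int)
g=m&(hsv[...,0]>40)&(hsv[...,0]<85)&(hsv[...,1]>100)
n,l,st,ce=cv2.connectedComponentsWithStats(g.astype(np.uint8))
for i in range(1,n):
    if st[i,4]>30: print('green',st[i],P[l==i].mean(0).round(1),np.percentile(P[l==i],[3,97],0).round(1).tolist())
cv2.imwrite('pics/w6.png',W['color'][:,:,::-1])
```

```text
[491.12483034 224.27525315 355.17468659] [1.79853127e+02 9.32838595e-02 1.00862641e+02] 34.75
green [268  85  21  38 775] [476.5 300.1 199.9] [[467.9, 286.5, 198.3], [484.9, 313.3, 201.4]]
```

Run:
```python
from h import *
w3=np.load('w3.npz')
def L(n):
    d=np.load(n); return dict(C=d['C'],f=w3['f'],cx=w3['c'][0],cy=w3['c'][1],z_map=d['z'],color=d['col'])
W=L('w6.npz'); P=cloud(W)
m=(P[...,2]>180)&(P[...,2]<215)&(abs((P[...,0]-467)*.982+(P[...,1]-347)*.191)<6); m[300:]=0
a=(P[m][:,:2]-[466.5,346.8])@np.array([-.191,.982]); k=np.polyfit(a,P[m][:,2],1); print('bar',m.sum(),a.min(),a.max(),'slope',k)
q=np.polyfit(P[m][:,1],P[m][:,0],1); print('yaw',90-np.degrees(np.arctan(q[0])), 'x at 346.8',np.polyval(q,346.8))
W=L('w2.npz'); P=cloud(W); m=(P[...,2]>153)&(P[...,2]<172); m[:60]=0; m[130:]=0; m[:,:305]=0; m[:,370:]=0
print('knob',m.sum(),P[m].mean(0).round(1))
W=L('w6.npz'); P=cloud(W); m=(P[...,2]>153)&(P[...,2]<172)&(P[...,0]>580)&(P[...,0]<640)&(P[...,1]>170)&(P[...,1]<240); print('knob now',m.sum(),P[m].mean(0).round(1) if m.sum() else '')
```

```text
bar 1919 -62.22186750039266 26.63847974798155 slope [-1.66910639e-03  1.99924672e+02]
yaw 100.92834749867374 x at 346.8 467.10317421033096
knob 172 [609.6 200.3 161.7]
knob now 24 [610.8 206.  158.9]
```

The key hangs level (top 199.9, yaw 101°, centred). Now the cover knob at (609.6,201).

>>> servo_tool:
  steps:
    - [120, [-9, 22, 0], [0, 0, 0.117]]
    - [120, [-9, 23, 0], [0, 0, 0]]
    - [120, [-9, 22, 0], [0, 0, 0]]
    - [120, [-9, 22, 0], [0, 0, 0]]
    - [120, [-9, 23, 0], [0, 0, 0]]
    - [120, [0, 0, 0], [0, 0, 0]]
    - [120, [0, 0, 30], [0, 0, 0]]
    - [120, [0, 0, 30], [0, 0, 0]]
    - [120, [0, 0, 30], [0, 0, 0]]
    - [120, [0, 0, 30], [0, 0, 0]]
  squeeze: 20

```text
time_s: 35.8
ee_pos: [605.7, 193.5, 233.3]
ee_rot: [180.0, -0.1, 94.3]
force: [-0.4, -0.5, -0.4]
gripper_width: 48.5
gripper_force: 0.0
```

>>> servo_tool:
  steps:
    - [120, [7.2, 4.5, 10], [0, 0, 0]]
    - [120, [0, 0, 25], [0, 0, 0]]
    - [120, [0, 0, 23], [0, 0, 0]]
    - [120, [0, 0, 12], [0, 0, 0]]
    - [120, [0, 0, 0], [0, 0, 0]]
    - [255, [0, 0, 0], [0, 0, 0]]
    - [255, [0, 0, 0], [0, 0, 0]]
    - [255, [0, 0, 0], [0, 0, 0]]
    - [255, [0, 0, 0], [0, 0, 0]]
    - [255, [0, 0, 0], [0, 0, 0]]

```text
time_s: 36.8
ee_pos: [610.8, 199.9, 164.6]
ee_rot: [179.9, 0.0, 94.3]
force: [-0.1, -0.1, 2.3]
gripper_width: 12.2
gripper_force: 20.0
```

>>> servo_tool:
  steps:
    - [255, [0.1, -9.7, 0], [0, 0, 0]]
    - [255, [-1.4, -8.1, 0], [0, 0, 0]]
    - [255, [-2.7, -7.8, 0], [0, 0, 0]]
    - [255, [-3.9, -7.2, 0], [0, 0, 0]]
    - [255, [-5.1, -6.5, 0], [0, 0, 0]]
    - [255, [-6.1, -5.6, 0], [0, 0, 0]]
    - [255, [-6.9, -4.5, 0], [0, 0, 0]]
    - [255, [-7.6, -3.3, 0], [0, 0, 0]]
    - [255, [-8, -2, 0], [0, 0, 0]]
    - [255, [-8, -0.7, 0], [0, 0, 0]]

```text
time_s: 37.8
ee_pos: [558.3, 145.9, 164.7]
ee_rot: [-180.0, -0.0, 94.3]
force: [-1.3, 4.3, 6.1]
gripper_width: 12.3
gripper_force: 20.0
```

>>> servo_tool:
  steps:
    - [255, [0, 0, 0], [0, 0, 0]]
    - [255, [0, 0, 0], [0, 0, 0]]
    - [120, [0, 0, 0], [0, 0, 0]]
    - [120, [0, 0, 0], [0, 0, 0]]
    - [120, [0, 0, 0], [0, 0, 0]]
    - [120, [0, 0, -30], [0, 0, 0]]
    - [120, [0, 0, -45], [0, 0, 0]]
    - [120, [0, 0, -45], [0, 0, 0]]
    - [120, [-20, -20, -45], [0, 0, 0]]
    - [120, [-40, 0, -30], [0, 0, 0]]

```text
time_s: 38.8
ee_pos: [543.3, 87.2, 359.3]
ee_rot: [179.9, -0.0, 94.5]
force: [0.8, -0.5, 0.8]
gripper_width: 48.5
gripper_force: 0.0
```

Run:
```python
from h import *
s=state(); print(s['ee_pos'],s['ee_rot'],s['time_s'])
W=grab('wrist'); P=cloud(W)
m=(P[...,2]>153)&(P[...,2]<172)&(abs(P[...,0]-570)<60)&(abs(P[...,1]-165)<45); k=P[m].mean(0); print('knob',m.sum(),k.round(1))
v=k[:2]-[607.9,151.7]; print('theta',np.pi-np.arctan2(v[1],v[0])+np.radians(4.3),np.linalg.norm(v))
S=grab('scene'); a=np.hstack([W['color'],cv2.resize(S['color'][120:360,260:420],(280,420),interpolation=cv2.INTER_CUBIC)]); cv2.imwrite('pics/w7.png',cv2.resize(a,(800,400))[:,:,::-1])
```

```text
[543.29197604  87.19840187 359.27472242] [ 1.79855058e+02 -2.34800763e-02  9.45230748e+01] 38.8
knob 157 [557.2 151.7 162.1]
theta 0.0759461203526628 50.714706087408665
```

View pics/w7.png

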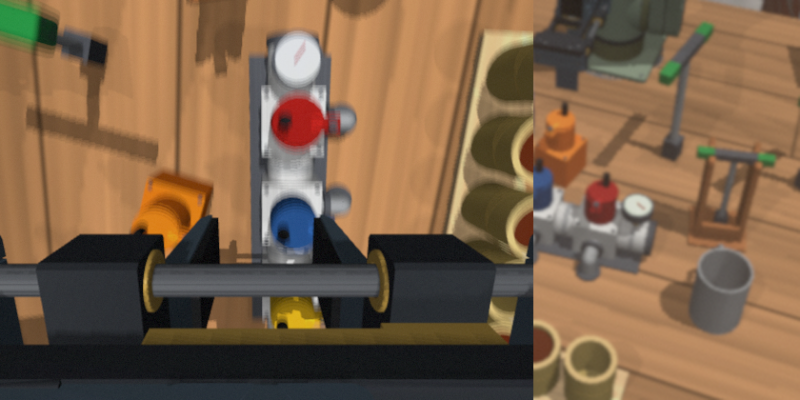

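The red cover is shut (θ≈0.05), with its knob at (285,122). In the scene view the key hangs upright in both notches at (735,155). The arm touches nothing, so I'm handing in.

```bash
python3 -c "
from h import *; print(ticket.job_done())"
```

```text
the job is handed in; nothing more can be done
None
```

I turned the red cock against its stop (judged by the torque rise), hung the key back in its stand and closed the red cover. The key's tip bumped the stand's lip once (57 N at the wrist) and tilted in the grip, which I corrected; the job is handed in at about 39 s, and no verdict was shown.

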